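Pack the desoldering kit tray and put it away under the soldering station

ROBOT

A 7-joint arm with a two-finger parallel gripper is mounted at the origin on the work surface. World frame = base frame: x ahead of the robot, y to its left, z up, the work surface at z = 0. Lengths are in mm, angles in rad, forces in N, time in s.
With the tool pointing down it reaches from about 425 to 950 mm from the base axis. Payload 16.7 kg.
Tool frame: the origin (TCP) lies on the centre line of the jaws, within the pads' length; the fingertips stand 22 mm ahead of it and the grasp point (between the pads) lies 3 mm ahead of it; z points along the fingers, y is the direction in which the jaws open and shut (so a half turn about z gives the same grasp; the last joint's range is limited). The gripper opens to 94 mm and grips with 3 to 60 N. Pads are 16 mm wide; open, the fingers measure 119 mm over their backs; the gripper's body (75 mm by 177 mm) begins 78 mm behind the grasp point.
Start: joints at [-1.464, 0.426, 0.074, 1.606, -0.034, 1.111, -0.067], TCP at [171.448, 652.826, 227.467] pointing down, gripper open.
Joint ranges: [-2.85, 2.85], [-0.5, 2.14], [-1.23, 1.37], [0.21, 2.46], [-1.02, 4.16], [0.16, 2.05], [-2.73, 2.73]. Speed limits (rad/s): [1.89, 1.89, 2.39, 2.39, 3.01, 3.01, 3.01].

INTERFACE

Orientations are given as a 3x3 rotation matrix whose columns are the frame's x, y, z axes.
In Python, from cell import ctrl, move_gripper, ik, cams gives the robot as it stands. Calls block until the motion is done:
- ctrl.reach(position, orientation): joint-space move of the TCP to a pose.
- ctrl.line_to(position, rotation=None, rate=150): straight line of the TCP; rotation=None keeps the orientation; rate is the mean speed in mm/s.
- ctrl.move_j(angles): joint-space move.
- move_gripper(opening, newtons=None): finger opening in mm; newtons is the grip in N (None keeps the last); returns when the fingers have stopped.
- ctrl.dwell(seconds).
- ik(position, orientation): joint angles nearest the present ones, or None.
- cams.grab_frame(name): name is "side" or "top" or "wrist"; returns (picture, depth): 480x640x3 uint8, red, green, blue; 480x640 float32, mm along the optical axis (not along the pixel's ray), 0 where there is no reading.
- cams.calibration(name): a dict with "fx", "fy", "cx", "cy" (pixels), "k1" (the pictures are not rectified: a ray, as slopes to the right and down, at radius r is drawn at 1 + k1 r^2 times it, then the intrinsics apply), "pose" (4x4, takes a point from camera to world coordinates); the wrist camera has in their place "hand_eye" (4x4, takes a point from camera to tool coordinates, whose origin is the TCP and whose axes are the flange's). Camera axes: x right, y down, z forward; pixel columns grow to the right and rows downward; lengths in mm; the calibration is good to about 2 mm. A picture is of the moment at which its call begins: read the wrist's pose just before it. calibration takes no time and is no camera call.
A pose or a line that the arm cannot do raises ctrl.Unreachable and nothing moves.
- ctrl.finish_job(): hands the job in, once; it reports no verdict.
Readings, each from a call of its own:
- ctrl.read_time(): time.
- ctrl.read_q(): joint angles.
- ctrl.read_dq(): joint speeds.
- ctrl.read_joint_efforts(): joint torques, N m.
- ctrl.read_eef_pos(): TCP position.
- ctrl.read_tool_rot(): TCP orientation.
- ctrl.read_force(): force on the tool from outside, world axes, zero at the start.
- ctrl.read_wrist_torque(): the same for the moment, N m.
- ctrl.read_opening(): finger opening in mm.
Only numpy, scipy, OpenCV 4.12 (cv2) and the standard library are available. Lean on these libraries where they do the work, as an engineer would, in place of code of your own. Each camera call takes 0.05 s, during which the arm holds its last target.

TASK

Pack the desoldering kit away: press the desoldering pump down into the two spring clips of the kit tray, either way round, until both roller jaws have snapped back over its barrel, and set the solder reel upright on the tray's post, right down on the post's foot. Then slide the loaded tray, handle outermost, into the bay under the soldering station until it is fully home, and let go. Leave the other things on the counter where they are.

Things in the scene. Friction and masses are not known exactly. Their poses are not given: they have to be found in the camera images.
- pump_mid (a point): Desoldering pump, loose, lying on its side: aluminium barrel 20 mm thick, 104 mm long, a black hexagonal collar (24 mm across flats) at each end, then a white nozzle (+x end) and a black plunger knob (-x end); 168 mm overall, 90 g. Point: on the barrel's axis half-way between the collars, 12 mm above the counter as it lies. x runs along the barrel.
- reel_mid (a point): Solder reel, loose, standing upright: black flange at either end, bright wire between, 56 mm diameter, 52 mm high, 18 mm bore right through, 250 g. Point: its centre, 26 mm above its underside; z is its axis.
- tray: Kit tray, loose on the counter: sheet steel, 200 mm long (x), 160 mm wide (y), floor 4 mm thick, rims 15 mm high, front panel 46 mm high at the -x end with the handle outside it; 0.5 kg empty. Origin: centre of its underside. +x is the end that enters the bay first.
- tray_handle (a point): Centre of the tray's level bow handle, 125 mm from the tray's centre along -x, 31 mm above its underside; axes as the tray's. The bow is 52 mm wide over its two straight legs (flat outer faces, 12 mm high, along x), stands out 50 mm from the front panel; cross bar 10 mm thick with 40 mm clear between it and the panel, open in the middle.
- pump_seat (a point): Point in the tray where the barrel's middle lies when seated along x (x within 8 mm): 40 mm to the -y side, 36 mm above the underside. A clip 12 mm wide stands 38 mm to either side along x (64 mm free between): a fork 22 mm wide, fixed prong with flared lip (top 18 mm above the axis) on +y, jaw with roller (top 14 mm above) on -y. Push straight down with about 10 to 15 N until it drops home.
- jaw_front (a joint): Hinge of the sprung roller jaw of the clip nearer the handle: 0 = shut, grows as the barrel pushes the jaw outward, 0.1 to 0.2 rad as it passes, at most 0.5. The spring gives 0.11 N m when shut, 0.35 N m per rad more. Near 0 when the clip is empty, and under 0.03 when the barrel is seated.
- jaw_rear (a joint): The same for the clip farther from the handle.
- reel_post (a point): Foot point of the tray's upright post, on the tray floor 4 mm above the tray's underside, 42 mm to the +y side and 10 mm to +x of the tray's centre; z is the post's axis. The post is 14 mm thick with a tapered tip, top 38 mm above this point, standing on a round foot 36 mm wide, 3 mm high. Seated on that foot, the reel's centre is 29 mm above this point.
- riser: Fixed bench riser: grey steel shelf 85 mm high over one tray bay, a beige soldering station on it (60 mm behind the mouth, 0.21 m high). Bay: no floor, 166 mm wide, 79 high, 200 deep to the back stop. Origin: centre of the bay on the counter, x into the bay; mouth at x = -100 mm, flared lead-ins to x = -128 mm, y = 98 mm. Tray home: its origin and axes on these, front panel flush with the mouth.
- bay_mouth (a point): Middle of the bay's mouth, 31 mm above the counter; x points into the bay.
- flux_jar: Bystander: amber glass jar with black cap, 48 mm diameter, 58 mm high, standing loose. Origin: centre of its underside.
- driver: Bystander: grey-handled screwdriver, 190 mm long, lying loose. Origin: middle of its underside.
- cutters: Bystander: black side cutters, 150 mm long, lying loose. Origin: near the pivot, at counter level.
- plug_a: Bystander: metal cable plug standing on end, 21 mm diameter, 64 mm high, loose. Origin: centre of its underside.
- plug_b: Bystander: a second plug like it, elsewhere.
- tip_cleaner: Bystander: black round pot of brass wool, 72 mm diameter, 45 mm high, loose. Origin: centre of its underside.
Things that resemble listed ones, but are neither listed nor needed, are in the scene too. Leave any red or yellow look-alike of the part that bears pump_mid alone.

How it is judged (in metres and radians):
On the way:
1. the pump is snapped into both clips and the reel stands on its post, with the tray still at least 100 mm short of home (z of pump_mid in the frame of pump_seat between -0.003 and 0.003 m and y of pump_mid in the frame of pump_seat between -0.004 and 0.004 m and x of pump_mid in the frame of pump_seat between -0.015 and 0.015 m and angle between the x axis of pump_mid and the x axis of tray, either way round below 0.05 rad and value of joint each of jaw_front, jaw_rear below 0.06 rad and x of reel_mid in the frame of reel_post between -0.005 and 0.005 m and y of reel_mid in the frame of reel_post between -0.005 and 0.005 m and z of reel_mid in the frame of reel_post between 0.026 and 0.032 m and angle between the z axis of reel_mid and the z axis of tray, either way round below 0.08 rad and x of tray in the frame of riser below -0.1 m), for 0.2 s.
At the end, for the whole second after the job is handed in: Pump seated along the tray: 3 mm in height, 4 mm sideways, 15 mm lengthwise, 0.05 rad, both jaws under 0.06 rad. Reel on the post: within 5 mm, 0.08 rad, centre 26-32 mm above the tray floor. Tray home in the bay: 5 mm along, 6 mm across, 0.05 rad. All at rest (z of pump_mid in the frame of pump_seat between -0.003 and 0.003 m and y of pump_mid in the frame of pump_seat between -0.004 and 0.004 m and x of pump_mid in the frame of pump_seat between -0.015 and 0.015 m and angle between the x axis of pump_mid and the x axis of tray, either way round below 0.05 rad and value of joint each of jaw_front, jaw_rear below 0.06 rad and x of reel_mid in the frame of reel_post between -0.005 and 0.005 m and y of reel_mid in the frame of reel_post between -0.005 and 0.005 m and z of reel_mid in the frame of reel_post between 0.026 and 0.032 m and angle between the z axis of reel_mid and the z axis of tray, either way round below 0.08 rad and x of tray in the frame of riser between -0.005 and 0.005 m and y of tray in the frame of riser between -0.006 and 0.006 m and angle between the x axis of tray and the x axis of riser, either way round below 0.05 rad and angle between tray's own z axis and vertical below 0.05 rad and linear speed of each of tray, pump, reel below 0.02 m/s and x of tray_handle in the frame of riser below -0.115 m); the robot touches nothing.
It fails at once if one of the bystanders is shoved or knocked more than 30 mm from its place (distance of any of flux_jar, driver, cutters, plug_a, plug_b, tip_cleaner from where it was at the start of the episode above 0.03 m).
It also fails if it takes over 72 s, if anything falls off the work surface, if the arm or the gripper's body presses on something with over 40 N, if the wrist force passes 120 N, or if a joint passes its speed limit or range.

## Working session

There is one attempt and no reset: what is moved stays moved. The work goes in short steps, each a Python script; the robot and the scene stay as the last script left them, time stands still between calls to the robot, and variables do not carry over. Pictures are saved under pics/ and viewed, and the job is handed in when it is done.

```bash
ls; mkdir -p pics
python3 - <<'E'
from cell import ctrl, cams
import cv2
for n in ("side","top","wrist"):
    p,d=cams.grab_frame(n); cv2.imwrite(f"pics/{n}0.png",p[:,:,::-1])
    c=cams.calibration(n); print(n,c)
    import numpy as np; np.save(f"pics/{n}0d.npy",d)
print(ctrl.read_time(),ctrl.read_tool_rot(),ctrl.read_eef_pos())
E
```

```text
pics
side {'fx': 472.29730285933624, 'fy': 472.29730285933624, 'cx': 315.1243192988147, 'cy': 235.86463272517022, 'k1': -0.059671344623771966, 'pose': array([[ 7.05711088e-01, -4.95083810e-01,  5.06817405e-01,
        -1.90792142e+02],
       [-7.08466561e-01, -5.00033405e-01,  4.98037877e-01,
        -8.22894792e+02],
       [ 6.85514273e-03, -7.10534035e-01, -7.03629442e-01,
         9.62002710e+02],
       [ 0.00000000e+00,  0.00000000e+00,  0.00000000e+00,
         1.00000000e+00]])}
top {'fx': 502.4915879326315, 'fy': 502.4915879326315, 'cx': 326.2867760043992, 'cy': 243.8846170743136, 'k1': 0.011542067693569863, 'pose': array([[ 3.43755792e-03, -9.74659059e-01,  2.23669179e-01,
         2.23146970e+02],
       [-9.99993178e-01, -3.65277016e-03, -5.48448634e-04,
        -1.74898639e+02],
       [ 1.35156253e-03, -2.23665768e-01, -9.74664967e-01,
         1.13594837e+03],
       [ 0.00000000e+00,  0.00000000e+00,  0.00000000e+00,
         1.00000000e+00]])}
wrist {'fx': 409.91277819729544, 'fy': 409.91277819729544, 'cx': 318.84717014482766, 'cy': 238.7620059875921, 'k1': -0.04995516121755126, 'hand_eye': array([[ 1.54271260e-04, -9.72742256e-01, -2.31888937e-01,
         6.73123578e+01],
       [ 9.99999971e-01,  1.92846674e-04, -1.43684531e-04,
         6.38920375e-01],
       [ 1.84487025e-04, -2.31888908e-01,  9.72742258e-01,
        -1.57533720e+02],
       [ 0.00000000e+00,  0.00000000e+00,  0.00000000e+00,
         1.00000000e+00]])}
0.15 [[-9.67205946e-01  2.53993373e-01 -1.53430874e-04]
 [ 2.53993401e-01  9.67205472e-01 -9.62656069e-04]
 [-9.61090817e-05 -9.70057104e-04 -9.99999525e-01]] [171.39442198 652.55011604 226.9484869 ]
```

View pics/top0.png

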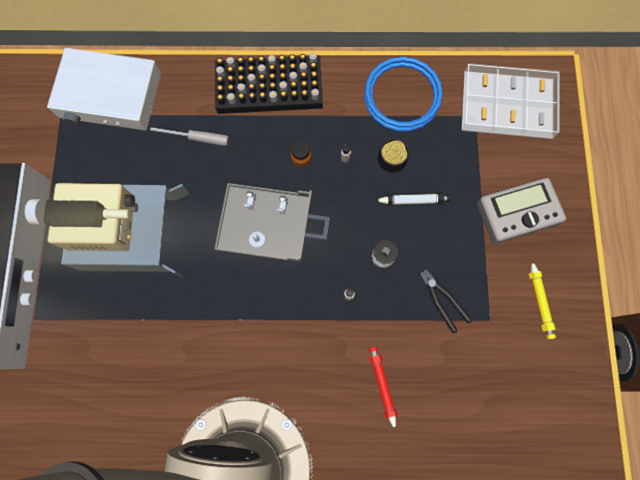

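View pics/side0.png

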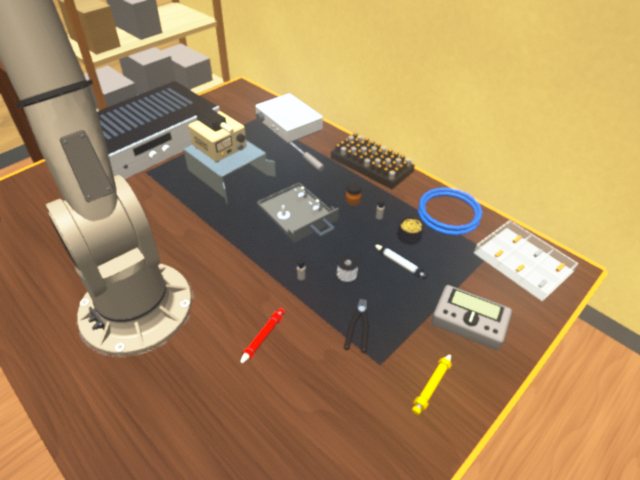

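View pics/wrist0.png

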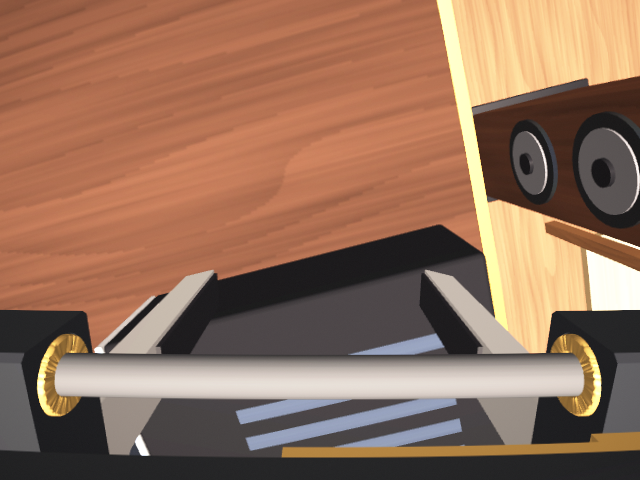

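The top view shows the riser at about (115,225), tray at (265,222) with its handle at (318,227), white pump at (415,199), reel at (384,253) and bystanders around them. Next come helpers and enlarged crops.

```bash
cat > h.py <<'E'
from cell import ctrl, move_gripper, ik, cams
import numpy as np, cv2
def undist(c,uv):
    K=np.array([[c['fx'],0,c['cx']],[0,c['fy'],c['cy']],[0,0,1.]])
    return cv2.undistortPoints(np.array(uv,float).reshape(-1,1,2),K,np.array([c['k1'],0,0,0.])).reshape(-1,2)
def campose(n,pose=None):
    c=cams.calibration(n)
    return c,(c['pose'] if n!='wrist' else pose@c['hand_eye'])
def toolpose():
    T=np.eye(4);T[:3,:3]=ctrl.read_tool_rot();T[:3,3]=ctrl.read_eef_pos();return T
def onplane(n,uv,z,pose=None):
    c,P=campose(n,pose); r=undist(c,uv); d=np.c_[r,np.ones(len(r))]@P[:3,:3].T
    z=np.broadcast_to(z,len(r)); return P[:3,3]+d*((z-P[2,3])/d[:,2])[:,None]
def cloud(n,depth,pose=None):
    c,P=campose(n,pose); v,u=np.mgrid[:480,:640]
    r=undist(c,np.c_[u.ravel(),v.ravel()]); X=np.c_[r,np.ones(len(r))]*depth.reshape(-1,1)
    return (X@P[:3,:3].T+P[:3,3]).reshape(480,640,3)
def crop(img,x0,y0,x1,y1,s,fn):
    cv2.imwrite(fn,cv2.resize(img[y0:y1,x0:x1,::-1],None,fx=s,fy=s,interpolation=cv2.INTER_CUBIC))
def R(yaw):  # tool down; tool y (jaw) axis at angle yaw in world
    y=np.array([np.cos(yaw),np.sin(yaw),0]);z=np.array([0,0,-1.]);return np.c_[np.cross(y,z),y,z]
E
python3 - <<'E'
from h import *
img=cv2.imread('pics/top0.png')[:,:,::-1]
crop(img,200,170,340,275,5,'pics/t_tray.png')
crop(img,350,180,490,285,5,'pics/t_pr.png')
crop(img,40,160,200,280,5,'pics/t_riser.png')
C=cloud('top',np.load('pics/top0d.npy'))
for u,v in [(318,227),(239,190),(258,239),(384,248),(415,199),(142,240),(180,300)]: print(u,v,C[v,u].round(1))
E
```

```text
318 227 [ 523.8 -156.1    1.8]
239 190 [613.3  31.7   3.1]
258 239 [489.6 -19.9  22.2]
384 248 [ 465.5 -304.3   40.9]
415 199 [ 586.9 -381.4   20.5]
142 240 [471.  219.3  86.5]
180 300 [352.8 155.   -2.3]
```

View pics/t_tray.png

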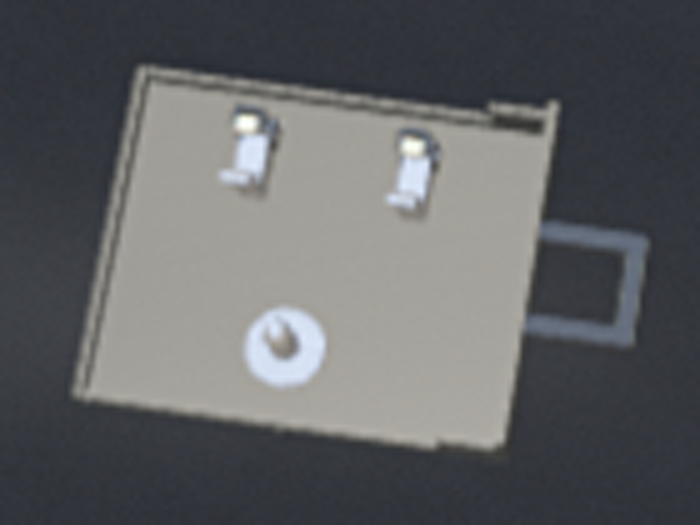

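View pics/t_pr.png

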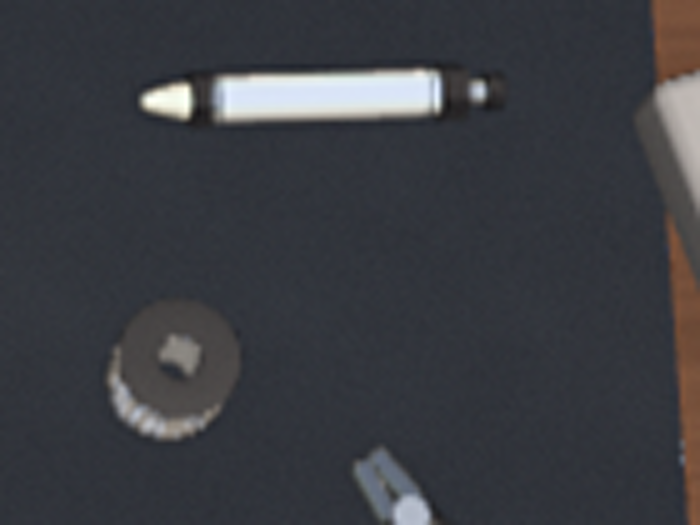

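View pics/t_riser.png

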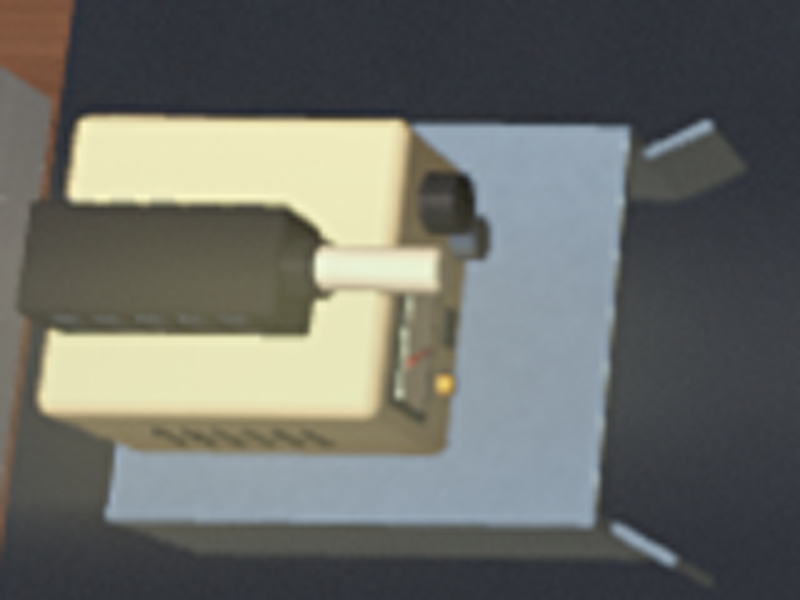

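Run:
```python
from h import *
def P(x0,y0,l): return [(x0+a/5,y0+b/5) for a,b in l]
t=onplane('top',P(200,170,[(138,68),(77,397),(556,103),(505,447),(284,347),(643,238),(628,343)]),[15,15,46,46,7,34,34])
print(t.round(1)); 
p=onplane('top',P(350,180,[(213,98),(443,92),(140,103),(505,90)]),[12]*4);print('pump',p.round(1))
r=onplane('top',P(350,180,[(180,357),(122,357),(239,357),(180,298),(180,416)]),[52]*5);print('reel',r.round(1))
s=onplane('top',P(40,160,[(632,127),(598,525),(712,122),(712,583)]),[85,85,79,0]);print('riser',s.round(1))
o=onplane('top',[(301,158),(345,160),(394,163),(348,298),(430,273),(215,138)],[0,0,0,0,0,0]);print('oth',o.round(0))
q=ik([540,-20,330],R(np.pi));print(q)
if q is not None:
    ctrl.reach([540,-20,330],R(np.pi)); T=toolpose(); im,d=cams.grab_frame('wrist'); np.savez('pics/w1.npz',T=T,d=d,im=im); cv2.imwrite('pics/w1.png',im[:,:,::-1]); print(ctrl.read_time())
```

```text
[[ 625.    57.    15. ]
 [ 466.5   77.4   15. ]
 [ 597.8 -140.7   46. ]
 [ 437.9 -119.8   46. ]
 [ 492.2  -15.1    7. ]
 [ 537.5 -180.6   34. ]
 [ 488.2 -173.9   34. ]]
pump [[ 588.1 -330.5   12. ]
 [ 591.4 -438.3   12. ]
 [ 585.5 -296.2   12. ]
 [ 592.5 -467.3   12. ]]
reel [[ 455.4 -307.3   52. ]
 [ 455.3 -281.7   52. ]
 [ 455.5 -333.3   52. ]
 [ 482.1 -307.9   52. ]
 [ 428.9 -306.7   52. ]]
riser [[595.1 176.8  85. ]
 [417.  178.   85. ]
 [599.7 143.7  79. ]
 [406.  152.6   0. ]]
oth [[ 696. -114.    0.]
 [ 692. -220.    0.]
 [ 684. -338.    0.]
 [ 358. -225.    0.]
 [ 416. -413.    0.]
 [ 747.   96.    0.]]
None
```

Sizes check: the tray measures 160 x 200, the pump 171 and the reel 53. `yaw=pi` is out of range for the last joint, so I'll use yaw 0 (camera on the +y side) and look at the tray, and at the pump and reel.

Run:
```python
from h import *
for i,p in enumerate([[535,-110,300],[525,-440,300]]):
    q=ik(p,R(0));print(q)
    if q is None: continue
    ctrl.reach(p,R(0)); ctrl.dwell(0.2); T=toolpose(); im,d=cams.grab_frame('wrist'); np.savez(f'pics/w1{i}.npz',T=T,d=d,im=im); cv2.imwrite(f'pics/w1{i}.png',im[:,:,::-1]); print(ctrl.read_time(),T.round(3)[:3,3])
```

```text
[-0.88222992  0.29622042  1.19827807  1.85038004 -0.29648948  1.19603054
  0.4120698 ]
3.375 [ 535.105 -109.693  299.946]
[-0.04557091  0.56354557  1.0038749   1.53236283 -0.48467466  1.31379221
  1.01280637]
4.8833 [ 525.993 -438.642  300.175]
```

View pics/w10.png

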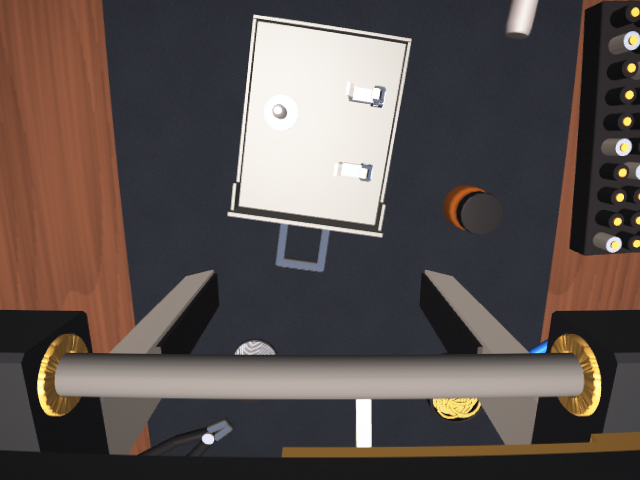

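View pics/w11.png

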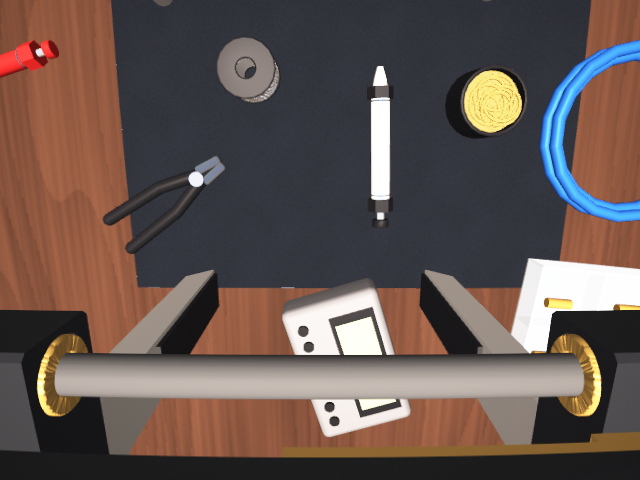

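The wrist view shows the tray at (310,125), its post foot at (281,112) and clips at (366,95) and (354,171). In the second, the reel is at (246,68) and the barrel runs (380,98)-(380,198). I'll enlarge both.

Run:
```python
from h import *
im=np.load('pics/w10.npz')['im']; crop(im,220,5,420,155,4,'pics/w10a.png'); crop(im,220,140,420,280,4,'pics/w10b.png')
im=np.load('pics/w11.npz')['im']; crop(im,210,30,410,180,4,'pics/w11a.png')
```

```text
(no output)
```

View pics/w10a.png

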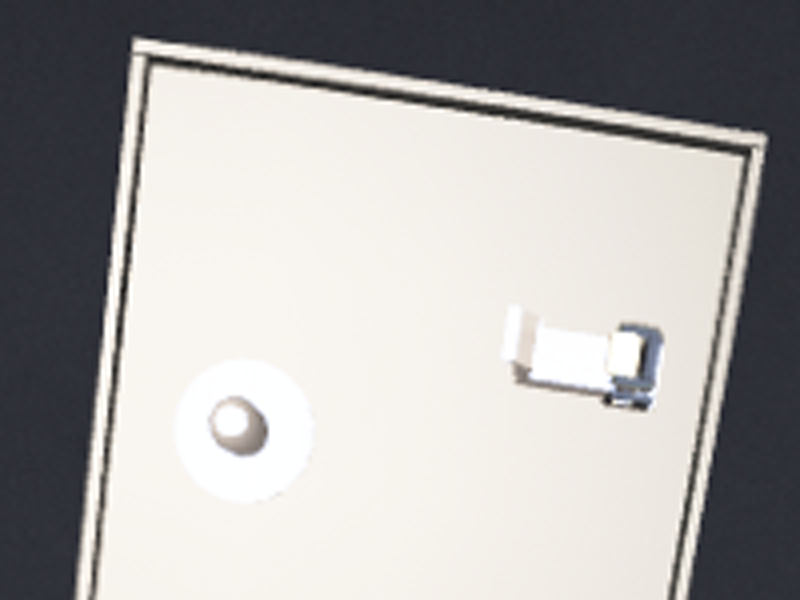

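View pics/w10b.png

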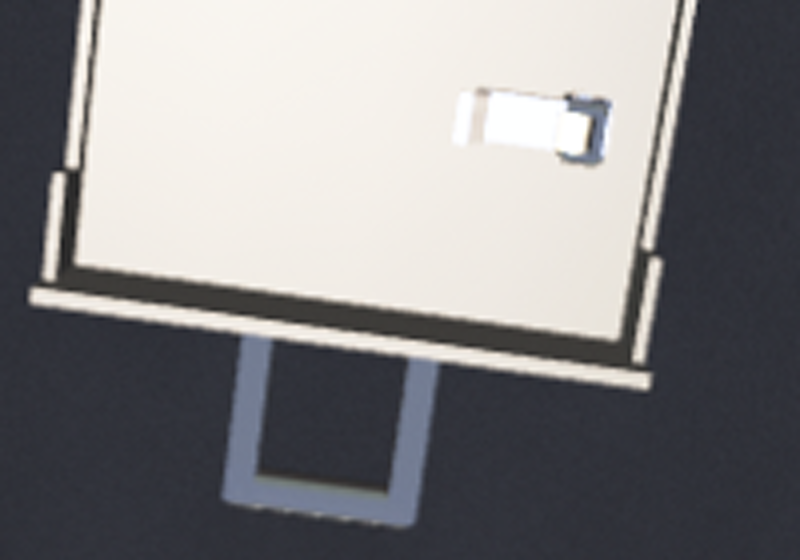

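View pics/w11a.png

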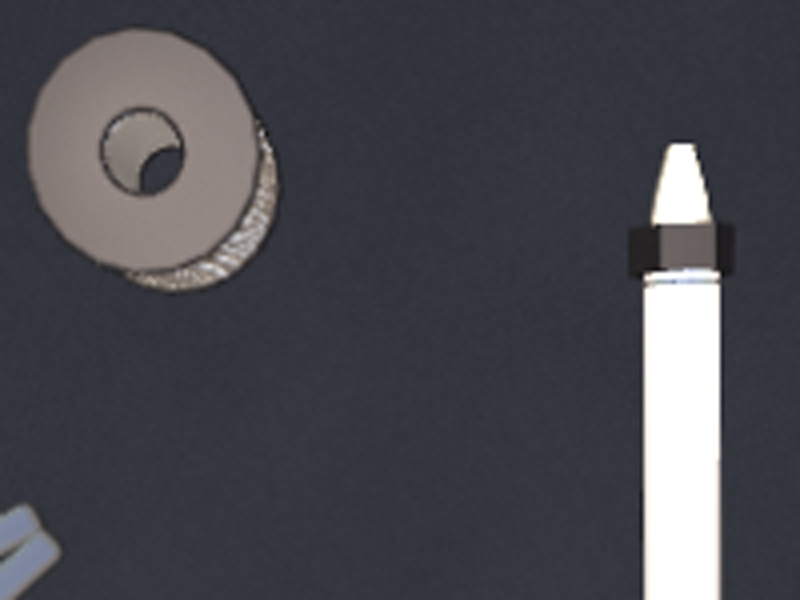

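```bash
cat > tf.py <<'E'
from h import *
from scipy.optimize import least_squares
def fit(n,uv,loc,T=None,x0=(532,-31,1.44)):
    uv=np.array(uv,float);loc=np.array(loc,float)
    W=onplane(n,uv,loc[:,2],T)[:,:2]
    def f(p):
        c,s=np.cos(p[2]),np.sin(p[2]); return (loc[:,:2]@np.array([[c,s],[-s,c]])+p[:2]-W).ravel()
    r=least_squares(f,x0,loss='soft_l1'); return r.x,r.fun.reshape(-1,2)
E
python3 - <<'E'
from tf import *
z=np.load('pics/w10.npz');T=z['T']
loc=[(100,80,15),(100,-80,15),(-100,80,46),(-100,-80,46),(10,42,7),(10,42,42),(-150,26,37),(-150,-26,37)]
p,f=fit('wrist',[(253.5,14.5),(412,38.25),(227.5,215.75),(382.75,237),(281,112.5),(278,109.25),(275.5,265),(323.5,271.75)],loc,T)
print('wrist',p.round(4),f.round(1).tolist())
p2,f=fit('top',[(215.4,249.4),(227.6,183.6),(301,259.4),(311.2,190.6),(256.8,239.4),(325.6,238.6),(328.6,217.6)],[loc[i] for i in (0,1,2,3,4,6,7)])
print('top',p2.round(4),f.round(1).tolist())
z=np.load('pics/w11.npz');T=z['T']
print('reel',onplane('wrist',[(210+142/4,30+150/4),(210+142/4,30+150/4)],[52,52],T).round(1))
print('pump',onplane('wrist',[(380,30+272/4),(380,198),(380.3,66),(380,227)],12,T).round(1))
C=cloud('wrist',z['d'],T)
m=(C[:,:,2]>45)&(C[:,:,2]<60)&(abs(C[:,:,0]-455)<50)&(abs(C[:,:,1]+307)<50)
q=C[m]; print('reel top cloud',len(q),q.mean(0).round(1),(q.max(0)+q.min(0))/2,q.max(0)-q.min(0))
m=(C[:,:,2]>14)&(C[:,:,2]<30)&(abs(C[:,:,0]-590)<30)&(abs(C[:,:,1]+385)<95)
q=C[m]; print('pump cloud',q.mean(0).round(1),q.max(0).round(1),q.min(0).round(1))
E
```

```text
wrist [535.0523 -27.7247   1.4311] [[0.2, 0.5], [-0.3, 0.1], [0.4, 0.6], [-0.4, 0.5], [0.2, 0.4], [-0.1, -0.4], [0.0, -1.3], [0.1, -1.0]]
top [532.0793 -30.7482   1.4342] [[-0.1, 1.9], [-0.0, 0.4], [1.3, 0.8], [-0.1, -0.0], [-0.4, -0.1], [-1.6, -1.9], [0.8, -2.3]]
reel [[ 457.  -303.4   52. ]
 [ 457.  -303.4   52. ]]
pump [[ 589.2 -326.6   12. ]
 [ 592.7 -431.3   12. ]
 [ 588.5 -295.1   12. ]
 [ 593.9 -463.7   12. ]]
reel top cloud 2586 [ 457.1 -303.4   52.2] [ 457.27133372 -303.22434954   50.22119044] [54.58672261 55.25621057 10.25308477]
pump cloud [ 589.7 -378.1   20.3] [ 605.7 -295.6   26.8] [ 575.9 -463.    14. ]
```

The wrist fit is sub-mm consistent, and the top camera differs by about 3 mm. I'll use wrist coordinates throughout, always at about the same yaw so the bias cancels. Grasping the pump first.

Run:
```python
from h import *
g=0.033
move_gripper(50,50)
ctrl.reach([590.9,-379,110],R(g)); ctrl.line_to([590.9,-379,25],rate=120); ctrl.dwell(0.15)
print(ctrl.read_eef_pos(),ctrl.read_force(),ctrl.read_time())
move_gripper(0,50); print('open',ctrl.read_opening(),ctrl.read_eef_pos())
ctrl.line_to([590.9,-379,130],rate=200)
a=1.431-np.pi/2; ex=np.array([np.cos(1.431),np.sin(1.431)]); ey=np.array([-ex[1],ex[0]]); s=np.array([535.05,-27.72])-40*ey
print(s); ctrl.reach([*s,115],R(a)); ctrl.dwell(0.2)
T=toolpose(); print(T.round(3)[:3],ctrl.read_opening(),ctrl.read_force(),ctrl.read_time())
im,d=cams.grab_frame('wrist');np.savez('pics/w2.npz',T=T,d=d,im=im); cv2.imwrite('pics/w2.png',im[:,:,::-1])
im,d=cams.grab_frame('side');crop(im,230,150,430,300,4,'pics/s2.png')
```

```text
[ 591.31001511 -379.2909433    25.87871923] [-0.07273134  0.46982751 -0.48074557] 7.5667
open 18.755101537649537 [ 590.95907412 -378.99415288   25.06610222]
[574.65977587 -33.29365725]
[[ 1.41000e-01  9.90000e-01  0.00000e+00  5.74801e+02]
 [ 9.90000e-01 -1.41000e-01 -0.00000e+00 -3.44700e+01]
 [-0.00000e+00  0.00000e+00 -1.00000e+00  1.15083e+02]] 18.759126718980728 [-0.0971394   0.73704934 -1.24176946] 10.35
```

View pics/w2.png

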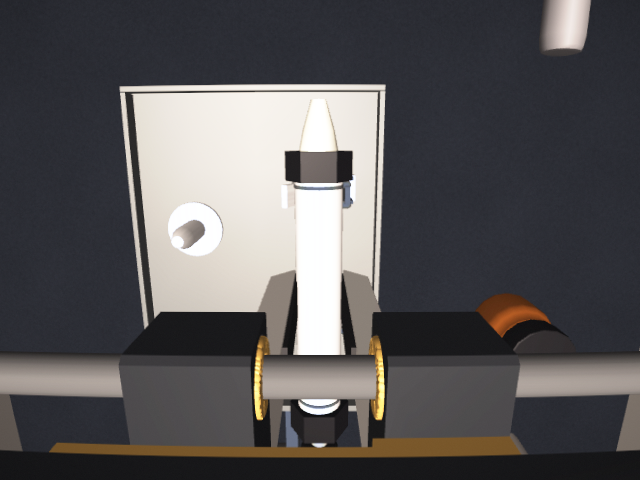

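View pics/s2.png

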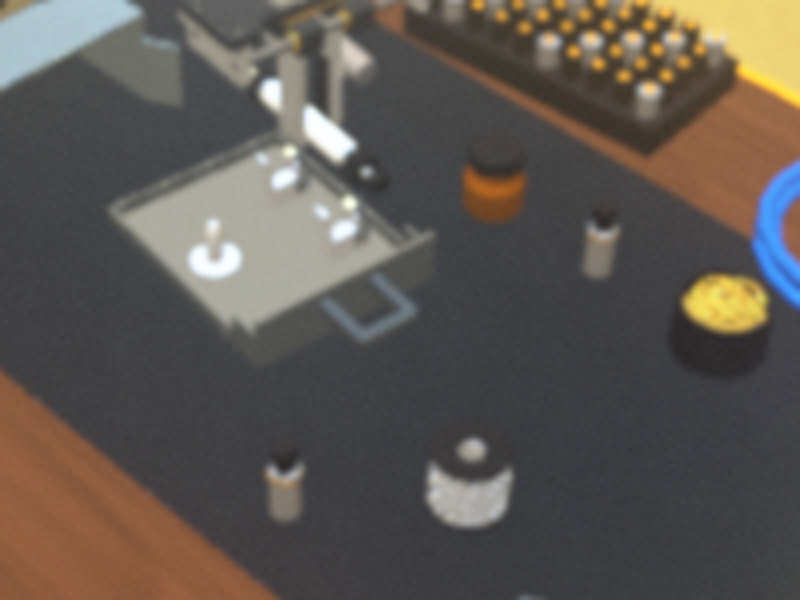

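The pump is held level, nozzle at (318,100), over the rear clip at (320,195). Checking the tray pose from this closer view (rim corners (121,88),(385,86), foot (195,229)) against the pump axis.

Run:
```python
from tf import *
z=np.load('pics/w2.npz');T=z['T'];im=z['im']
loc=[(100,80,15),(100,-80,15),(10,42,7),(10,42,42)]
p,f=fit('wrist',[(121,88),(385.5,86),(195,229),(177,242)],loc,T)
print(p.round(4),f.round(1).tolist())
a=onplane('wrist',[(318.7,99),(318.7,165),(319,182)],[115-13.]*3,T)
ex=np.array([np.cos(p[2]),np.sin(p[2])]); ey=np.array([-ex[1],ex[0]])
for q in a: d=q[:2]-p[:2]; print('local',d@ex,d@ey)
# TCP along local
d=T[:2,3]-p[:2]; print('tcp local',d@ex,d@ey)
C=cloud('wrist',z['d'],T)
for v in (150,165,200,230,260): print(v,C[v,319].round(1))
crop(im,110,70,410,270,2.6,'pics/w2a.png')
```

```text
[534.4498 -28.497    1.4257] [[-0.3, 0.8], [0.1, -0.1], [-0.0, -0.4], [0.3, -0.2]]
local 83.91445025571657 -40.021852574335654
local 57.910058543922304 -40.12153823274515
local 50.94362624040199 -40.27259083620813
tcp local -0.0751656008947257 -40.79047570584493
150 [583.5  29.1 110.4]
165 [582.7  23.7 114.3]
200 [580.8  10.1 112.5]
230 [579.1  -1.7 113.1]
260 [577.4 -14.2 112.4]
```

View pics/w2a.png

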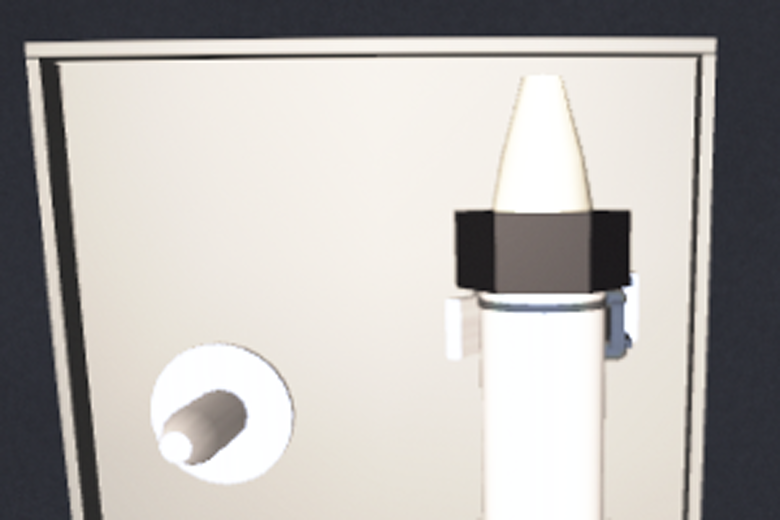

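The pump is at y = -40.1 and x ≈ -1 in the tray, axis at about 102.5. Pressing down with force watch.

Run:
```python
from h import *
p=ctrl.read_eef_pos(); x,y=574.66,-33.29
p0=np.array([x,y])
ctrl.line_to([x,y,74],rate=120); ctrl.dwell(.1); f0=ctrl.read_force(); print(f0)
for z in np.arange(70,40,-2):
    ctrl.line_to([x,y,z],rate=40); f=ctrl.read_force()-f0; e=ctrl.read_eef_pos(); print(z,e.round(1),f.round(1))
    if f[2]>35 : break
print(ctrl.read_opening(),ctrl.read_time())
```

```text
[ 0.09901342  1.4147351  -2.30045979]
70 [574.7 -33.2  70.1] [-0.2 -2.1  1.7]
68 [574.  -33.1  67.8] [-5.1 -0.3  5.5]
66 [574.4 -33.3  65.9] [-4.4  0.3  3.4]
64 [574.7 -33.3  63.9] [-3.7 -0.8  1.9]
62 [575.2 -33.4  62.3] [-2.4 -1.5  7.3]
60 [576.  -33.5  60.6] [-0.5 -1.6  8.4]
58 [576.5 -33.6  58.7] [ 5.8 -2.8  5.9]
56 [576.3 -33.5  56.6] [ 5.1 -1.6  5.1]
54 [575.8 -33.4  54.4] [ 5.  -2.6  5.1]
52 [575.  -33.3  52.1] [ 5.  -1.7  3.8]
50 [574.3 -33.2  49.7] [ 3.2 -1.8  1. ]
48 [574.5 -33.3  48.6] [-4.9  0.1 24. ]
46 [574.8 -33.5  47.5] [-8.8  0.5 42.7]
18.549193751713023 14.2917
```

Stiff contact at TCP 48.5, which is the expected seat height. Releasing and looking.

Run:
```python
from h import *
x,y=574.66,-33.29
ctrl.line_to([x,y,48.5],rate=60)
move_gripper(42,50); ctrl.line_to([x,y,120],rate=200)
ctrl.reach([545,-130,200],R(-0.14)); ctrl.dwell(.15)
T=toolpose(); im,d=cams.grab_frame('wrist');np.savez('pics/w3.npz',T=T,d=d,im=im); cv2.imwrite('pics/w3.png',im[:,:,::-1]);print(ctrl.read_time())
```

```text
16.4
```

View pics/w3.png

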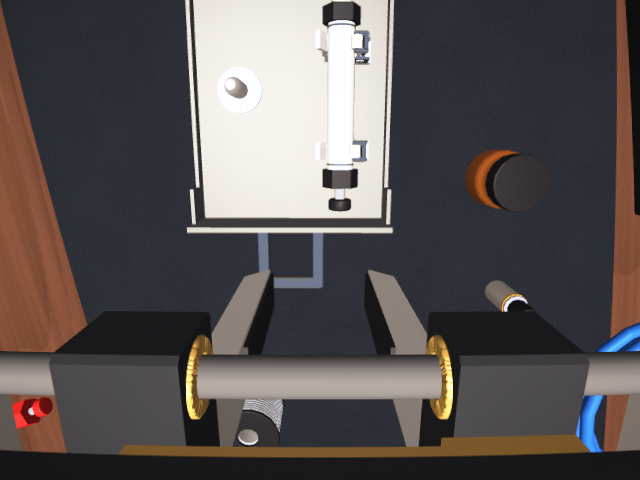

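Run:
```python
from tf import *
z=np.load('pics/w3.npz');T=z['T'];im=z['im']
crop(im,180,0,400,165,3.5,'pics/w3a.png')
p,f=fit('wrist',[(187,233),(393,233),(239.8,90),(258.5,287),(323,287)],[(-100,80,46),(-100,-80,46),(10,42,7),(-150,26,37),(-150,-26,37)],T)
print(p.round(4),f.round(1).tolist())
C=cloud('wrist',z['d'],T)
ex=np.array([np.cos(p[2]),np.sin(p[2])]); ey=np.array([-ex[1],ex[0]])
for v in (60,80,100,125): q=C[v,325:358]; k=q[:,2].argmax(); print(v,q[k].round(1),((q[k,:2]-p[:2])@ey).round(1))
```

```text
[535.5567 -27.9102   1.4302] [[0.3, 1.0], [-0.4, 0.7], [-0.1, 0.4], [0.8, -1.5], [-0.5, -1.5]]
60 [579.   -8.6  47.5] -40.3
80 [575.9 -21.9  47.8] -39.1
100 [573.5 -35.3  46.7] -38.6
125 [571.2 -52.8  47.9] -38.8
```

View pics/w3a.png

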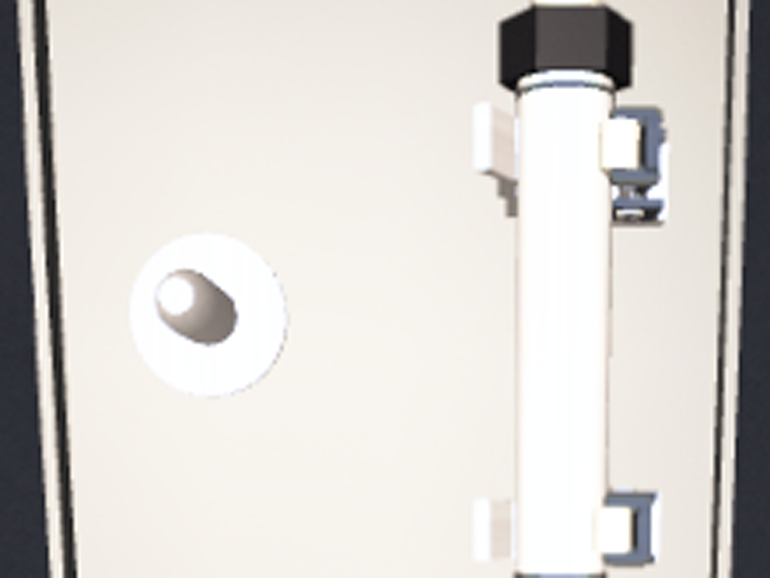

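The pump is seated: both rollers lie over the barrel at crop (620,145) and (618,528), and the barrel is parallel with its top at about 47 mm. The tray hasn't moved. Now the reel, at the same yaw, stopping short of the post so the bore and post show in one picture.

Run:
```python
from h import *
a=-0.14
move_gripper(80,30)
ctrl.reach([457,-303.4,110],R(a)); ctrl.line_to([457,-303.4,38],rate=120); ctrl.dwell(.15); print(ctrl.read_eef_pos(),ctrl.read_force())
move_gripper(0,30); print('open',ctrl.read_opening(),ctrl.read_eef_pos())
ctrl.line_to([457,-303.4,130],rate=200)
ctrl.reach([494.8,-105,130],R(a)); ctrl.dwell(.25)
T=toolpose(); im,d=cams.grab_frame('wrist');np.savez('pics/w4.npz',T=T,d=d,im=im); cv2.imwrite('pics/w4.png',im[:,:,::-1]);print(T[:3,3],ctrl.read_opening(),ctrl.read_time())
```

```text
[ 457.43687961 -303.55541582   38.68922449] [-0.49161606  0.71401567 -0.33022699]
open 55.09897472338349 [ 457.05610932 -303.38177728   38.09221751]
[ 494.61181866 -106.14669448  129.95110415] 55.37659255475464 21.1583
```

View pics/w4.png

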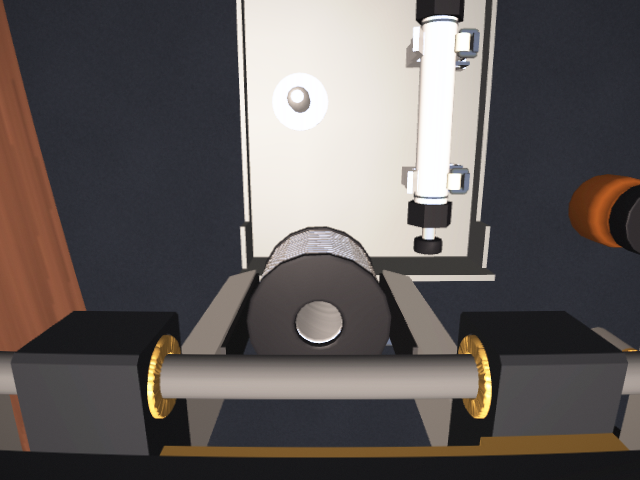

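Run:
```python
from tf import *
z=np.load('pics/w4.npz');T=z['T'];im=z['im']
crop(im,230,225,410,360,4.4,'pics/w4a.png'); crop(im,260,65,340,135,8,'pics/w4b.png')
C=cloud('wrist',z['d'],T)
m=(C[:,:,2]>130)&(C[:,:,2]<155)&(np.hypot(C[:,:,0]-495,C[:,:,1]+106)<35)
q=C[m]; A=np.c_[q[:,:2]-q[:,:2].mean(0),np.ones(len(q))]; s=np.linalg.lstsq(A,q[:,2],rcond=None)[0]; print(len(q),s, q.mean(0))
```

```text
13503 [-2.77258027e-03 -1.54158656e-02  1.43425147e+02] [495.3690865  -99.40719055 143.42514712]
```

View pics/w4a.png

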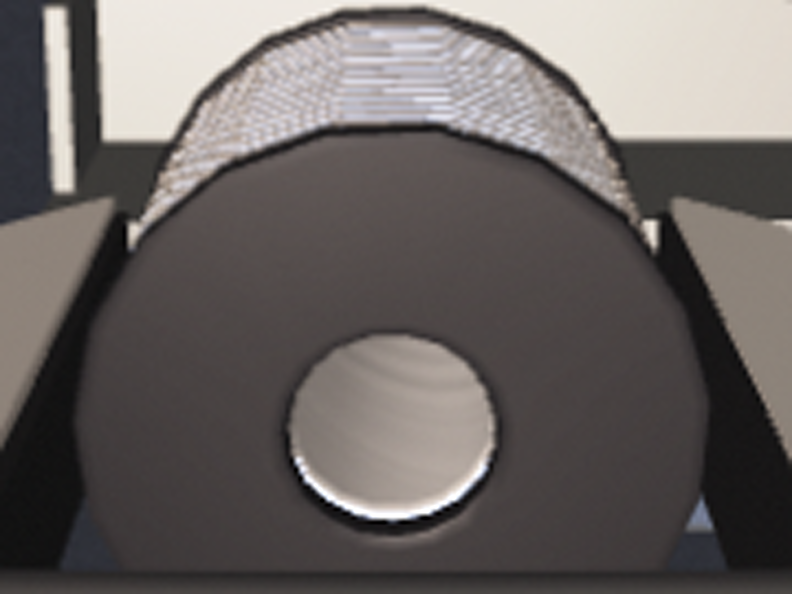

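View pics/w4b.png

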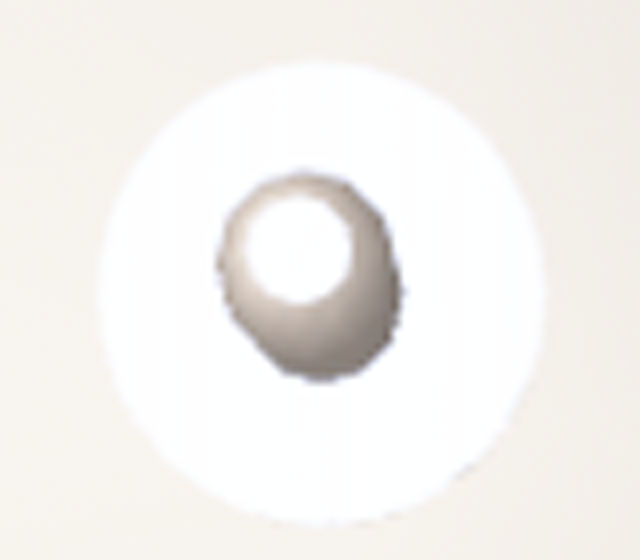

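Run:
```python
from tf import *
z=np.load('pics/w4.npz');T=z['T']
r=onplane('wrist',[(319.3,323.4),(230+392/4.4,225+128/4.4)],[144,144],T);print('bore, far edge',r.round(1))
f=onplane('wrist',[(300.25,101.5),(297.5,96.25)],[7,42],T);print('post foot,tip',f.round(1))
print('offset bore->tcp',(T[:3,3]-r[0]).round(2)); print('target TCP by foot',(f[0]+T[:3,3]-r[0]).round(1))
```

```text
bore, far edge [[ 494.4 -105.8  144. ]
 [ 498.2  -78.8  144. ]]
post foot,tip [[495.3 -12.3   7. ]
 [495.3 -12.6  42. ]]
offset bore->tcp [  0.17  -0.32 -14.05]
target TCP by foot [495.5 -12.6  -7. ]
```

All consistent: TCP target (495.4, -12.6). Lowering over the post with force watch.

Run:
```python
from h import *
x,y=495.4,-12.6
ctrl.line_to([x,y,130],rate=120); ctrl.line_to([x,y,88],rate=100); ctrl.dwell(.2); f0=ctrl.read_force(); print(f0,ctrl.read_eef_pos())
for z in [82,79,76,72,67,62,57,52,49,47,45.5]:
    ctrl.line_to([x,y,z],rate=60); f=ctrl.read_force()-f0; print(z,ctrl.read_eef_pos().round(1),f.round(1))
    if f[2]>15: break
print(ctrl.read_opening(),ctrl.read_time())
```

```text
[ 0.32856057 -0.06856936 -2.47287582] [495.73783262 -12.55743958  88.50068213]
82 [495.2 -12.5  81.7] [0.2 0.7 0.3]
79 [495.3 -12.6  78.9] [-0.9 -0.2 -0.2]
76 [495.3 -12.6  75.9] [-0.8 -1.  -1. ]
72 [495.2 -12.6  71.8] [-0.2  0.2 -0.3]
67 [495.2 -12.7  66.7] [ 1.2  0.  -0.1]
62 [495.2 -12.7  61.7] [ 0.5 -0.4 -0.8]
57 [495.2 -12.6  56.7] [0.6 0.4 0.6]
52 [495.2 -12.6  51.8] [-1.6  0.8 -0.7]
49 [495.3 -12.6  48.9] [-0.7 -0.4 -0.9]
47 [495.3 -12.6  46.9] [-1.   0.7 -1. ]
45.5 [495.4 -12.6  45.4] [ 0.1 -0.4 -1. ]
55.23367261542681 25.5917
```

Run:
```python
from h import *
x,y=495.4,-12.6
ctrl.line_to([x,y,45],rate=60); move_gripper(68,30); ctrl.line_to([x,y,125],rate=200)
ctrl.reach([515,-100,290],R(0)); ctrl.dwell(.2)
T=toolpose(); im,d=cams.grab_frame('wrist');np.savez('pics/w5.npz',T=T,d=d,im=im); cv2.imwrite('pics/w5.png',im[:,:,::-1]);print(T[:3,3],ctrl.read_time())
```

```text
[514.58024785 -99.10140749 288.83956014] 27.85
```

View pics/w5.png

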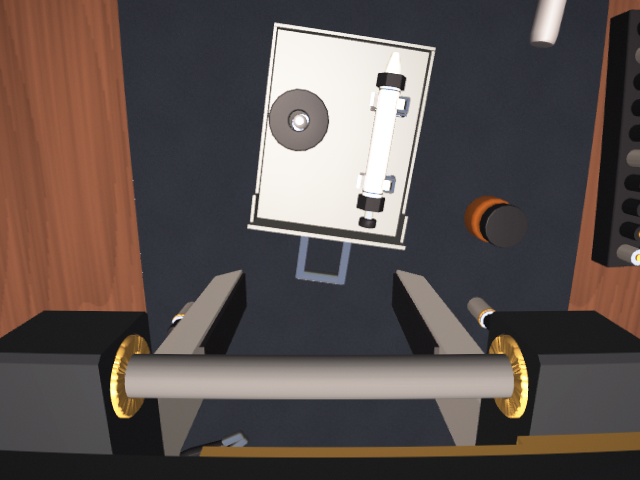

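The reel (298,120) sits on the post with the post tip visible in the bore. The riser is out of view, so I'm moving to see it.

Run:
```python
from h import *
z=np.load('pics/w5.npz');T=z['T'];C=cloud('wrist',z['d'],T)
m=(C[:,:,2]>50)&(C[:,:,2]<70)&(np.hypot(C[:,:,0]-495,C[:,:,1]+12)<32); q=C[m]
A=np.c_[q[:,:2]-q[:,:2].mean(0),np.ones(len(q))]; print('reel top',len(q),np.linalg.lstsq(A,q[:,2],rcond=None)[0].round(4),q.mean(0).round(1))
for n in('riser',):
    ctrl.reach([510,70,290],R(0)); ctrl.dwell(.2)
    T=toolpose(); im,d=cams.grab_frame('wrist');np.savez('pics/w6.npz',T=T,d=d,im=im); cv2.imwrite('pics/w6.png',im[:,:,::-1]);print(T[:3,3],ctrl.read_time())
```

```text
reel top 2635 [ 2.50000e-03 -2.30000e-03  5.92153e+01] [495.  -12.3  59.2]
[510.13874683  68.74747063 290.03163712] 28.8167
```

View pics/w6.png

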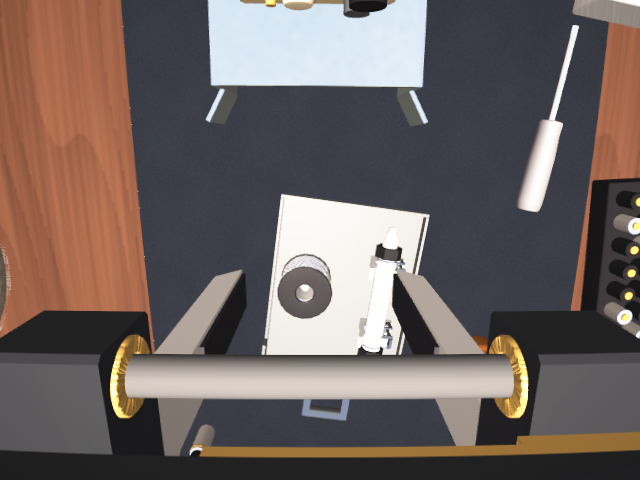

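Run:
```python
from tf import *
z=np.load('pics/w6.npz');T=z['T'];im=z['im']
crop(im,195,0,440,140,3.2,'pics/w6a.png')
C=cloud('wrist',z['d'],T)
print(C[40,320],C[80,230],C[80,400]); 
m=(abs(C[:,:,2]-85)<4)&(C[:,:,1]<225); 
q=C[m]; print(q[:,1].min())
for u in (225,260,300,340,380,410):
    col=C[60:110,u]; k=np.where(abs(col[:,2]-85)<4)[0].max(); print(u,60+k,col[k].round(1))
for v in (30,50,70):
    r=C[v,150:480]; k=np.where(abs(r[:,2]-85)<4)[0]; print(v,150+k.min(),150+k.max(),r[k.min()].round(1),r[k.max()].round(1))
print(onplane('wrist',[(211.5,86.5),(424,87.5)],85,T).round(1))
```

```text
[511.11585682 217.86959933  86.44994941] [435.51024478 187.07964609  85.20682005] [577.92520924 186.52668336  86.79437759]
181.1498537973321
225 85 [430.7 183.3  83.4]
260 86 [460.1 182.5  81.5]
300 85 [494.2 182.8  84.2]
340 85 [527.9 182.8  83.5]
380 86 [561.5 181.8  85.4]
410 87 [587.2 181.3  83.9]
30 209 425 [419.7 226.8  84.8] [597.4 226.1  85.8]
50 210 424 [419.8 211.1  85.1] [597.2 210.6  85.8]
70 211 422 [419.8 195.3  85. ] [596.5 194.9  85.1]
[[419.6 182.   85. ]
 [598.8 180.9  85. ]]
```

View pics/w6a.png

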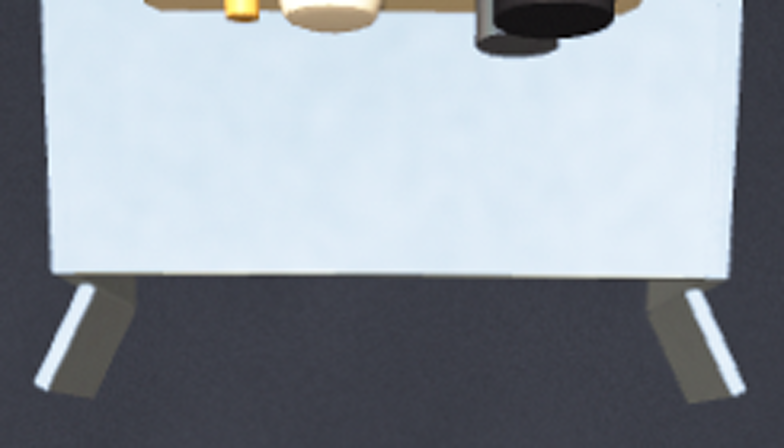

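The reel top is at 59.2 and level, so it's seated. Riser mouth centre is (509.2, 181.5) with yaw ≈ 1.567. I'll grip the handle legs with the tool tilted back 18°, which keeps the camera and body clear of the station.

```bash
cat > push.py <<'E'
from h import *
t=np.deg2rad(18)
def grasp(px,py,th,dz=0,lx=-133,z=31.):
    ex=np.array([np.cos(th),np.sin(th),0]); k=np.array([0,0,1.])
    zt=np.sin(t)*ex-np.cos(t)*k; y=np.array([np.sin(th),-np.cos(th),0]); x=np.cross(y,zt)
    gp=np.array([px,py,0])+lx*ex+(z)*k
    return gp-3*zt+np.array([0,0,dz]),np.c_[x,y,zt]
E
python3 - <<'E'
from push import *
for a in [(535.3,-27.8,1.4305),(509.3,30,1.567),(509.3,150,1.567),(509.8,281.5,1.567)]:
    for dz in (0,90): p,r=grasp(*a,dz); print(p.round(1),ik(p,r))
p,r=grasp(535.3,-27.8,1.4305,90)
move_gripper(80,55); ctrl.reach(p,r); 
p,r=grasp(535.3,-27.8,1.4305); ctrl.line_to(p,rate=120); ctrl.dwell(.15); print(p,ctrl.read_eef_pos(),ctrl.read_force())
move_gripper(0,55); ctrl.dwell(.1); print(ctrl.read_opening(),ctrl.read_eef_pos(),ctrl.read_force(),ctrl.read_time())
im,d=cams.grab_frame('side');crop(im,200,100,400,250,4,'pics/s7.png')
E
```

```text
[ 516.6 -160.4   33.9] [-0.10088517  0.62082437  0.61944527  2.02661182 -0.86376835  0.91025375
  0.95935227]
[ 516.6 -160.4  123.9] [-0.26727614  0.53065073  0.84338416  1.99086795 -0.79138036  1.07908629
  0.88014381]
[ 508.8 -103.9   33.9] [-0.2107532   0.60136757  0.62650808  2.06666629 -0.85673193  0.89982609
  1.0035764 ]
[ 508.8 -103.9  123.9] [-0.37385138  0.49794373  0.83861214  2.02971597 -0.76395256  1.06243489
  0.90636348]
[508.8  16.1  33.9] [-0.42328466  0.54974679  0.5953963   2.14054747 -0.91469821  0.80788446
  0.84433027]
[508.8  16.1 123.9] [-0.60259518  0.42816183  0.8149203   2.10228748 -0.78075301  0.96381768
  0.70305327]
[509.3 147.6  33.9] [-0.6659514   0.53611621  0.57273327  2.15218154 -0.9798966   0.73397191
  0.64663673]
[509.3 147.6 123.9] [-0.85338471  0.41257051  0.80004776  2.11401191 -0.82353521  0.88567325
  0.48167915]
[ 516.57210511 -160.41116445   33.85316955] [ 517.00482827 -160.50651492   34.55891774] [-1.06318289  0.40470399  0.48803855]
51.6999642790045 [ 516.66084288 -160.40604256   33.91070329] [ 0.20157747 -0.04276146  2.65519227] 32.525
```

View pics/s7.png

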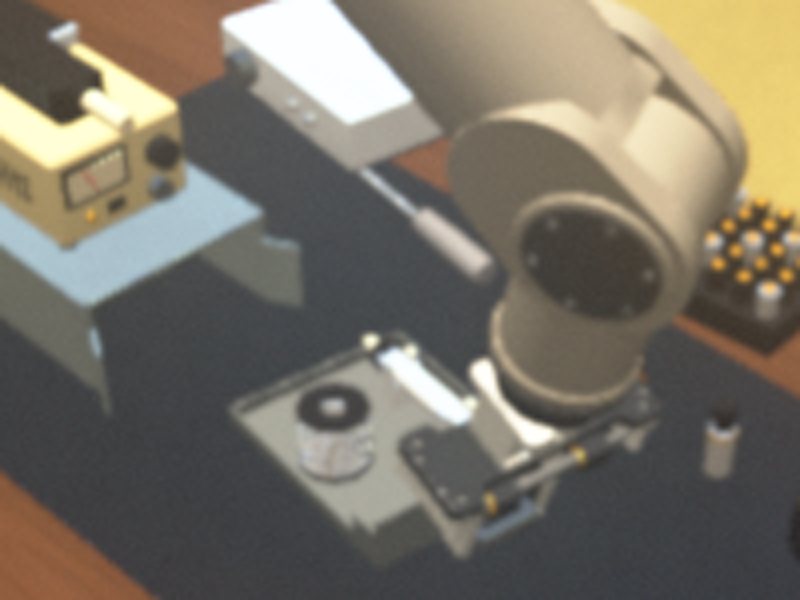

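The handle is gripped (opening 51.7, legs 52). Aligning the tray in front of the bay, then pushing in steps.

Run:
```python
from push import *
X=lambda py:509.2+(py-181.5)*0.004
f0=ctrl.read_force()
for a in [(522,-5,1.50,60),(X(25),25,1.567,60),(X(60),60,1.567,80)]:
    p,r=grasp(*a[:3]); ctrl.line_to(p,r,rate=a[3]); print(a[1],(ctrl.read_force()-f0).round(1),ctrl.read_opening().__round__(1))
ctrl.dwell(.1);T=toolpose(); im,d=cams.grab_frame('wrist');np.savez('pics/w8.npz',T=T,d=d,im=im); cv2.imwrite('pics/w8.png',im[:,:,::-1]);print(T[:3,3],ctrl.read_time())
```

```text
-5 [ 2.2  3.8 -1. ] 51.7
25 [1.6 0.8 0.4] 51.4
60 [1.2 1.5 1.3] 51.4
[508.10943651 -73.65969987  33.881765  ] 34.4833
```

View pics/w8.png

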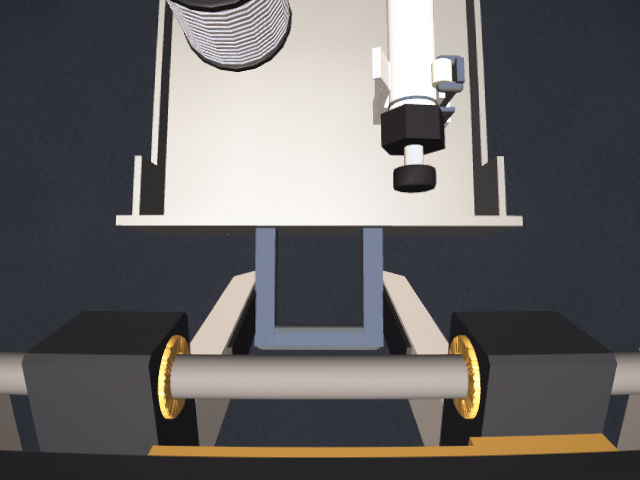

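The tray is square to the tool in the wrist view, panel at rows 215-225 and handle centred at (319,290). Pushing in.

Run:
```python
from push import *
X=lambda py:509.2+(py-181.5)*0.004
f0=ctrl.read_force()
for py in [90,120,150,175,200,220,240,255,265,272,276,278,280,281,282,283,284,285,286]:
    p,r=grasp(X(py),py,1.567); ctrl.line_to(p,r,rate=70 if py<270 else 30); f=ctrl.read_force()-f0
    print(py,(ctrl.read_eef_pos()-p).round(1),f.round(1),round(ctrl.read_opening(),1))
    if np.abs(f[:2]).max()>15: break
print(ctrl.read_time())
im,d=cams.grab_frame('top');cv2.imwrite('pics/t9.png',im[:,:,::-1]);crop(im,40,150,240,290,4,'pics/t9a.png')
```

```text
90 [ 0.1 -0.3  0.1] [ 0.7 -2.9 -1.5] 51.3
120 [ 0.1 -0.2  0. ] [ 0.7 -2.6 -0.7] 51.5
150 [ 0.1 -0.1  0. ] [ 0.9 -2.9 -1.5] 51.3
175 [ 0.2 -0.1  0. ] [ 1.4 -3.7 -2.1] 51.5
200 [ 0.1 -0.1  0. ] [ 1.4 -2.8 -1.3] 51.7
220 [ 0.2 -0.1  0. ] [ 1.9 -2.2 -1.9] 51.3
240 [ 0.2 -0.   0.1] [ 2.  -2.5 -0.9] 51.7
255 [ 0.2 -0.2  0. ] [ 1.6 -4.7 -1.2] 51.6
265 [ 0.2 -0.4  0. ] [ 2.6 -4.4  0. ] 51.4
272 [ 0.2 -1.3  0. ] [ 0.4 -9.2  4.1] 51.4
276 [ 0.2 -1.5  0. ] [  0.1 -10.5   4.3] 51.5
278 [ 0.3 -1.7  0.1] [ -0.1 -11.8   4.7] 51.2
280 [ 0.2 -1.8  0. ] [ -0.8 -12.6   6.2] 51.5
281 [ 0.2 -2.   0. ] [ -0.6 -12.7   7.1] 51.0
282 [ 0.2 -2.   0. ] [ -0.6 -13.6   7.4] 51.2
283 [ 0.2 -2.   0. ] [ -2.6 -13.7   7.7] 50.9
284 [ 0.3 -2.   0. ] [ -1.2 -14.8   7.4] 51.8
285 [ 0.3 -2.4  0. ] [ -2.1 -16.4   8.5] 51.1
41.1667
```

View pics/t9a.png

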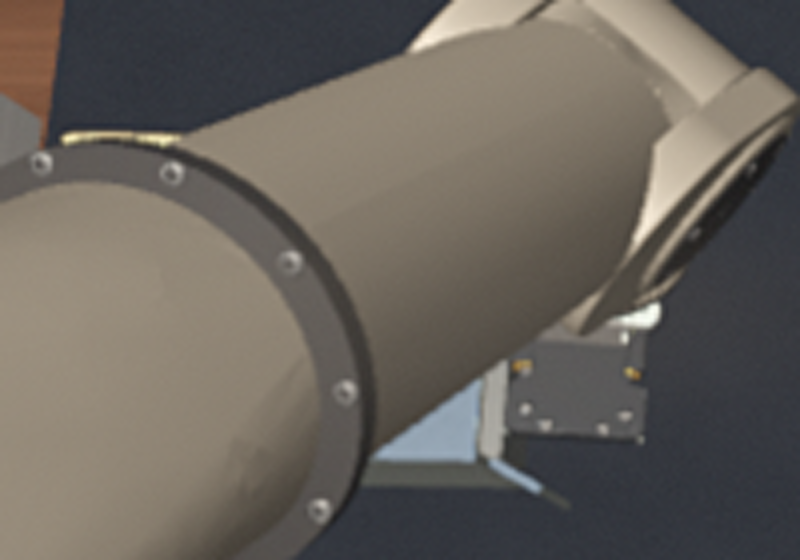

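Run:
```python
from push import *
ctrl.dwell(.3); print(ctrl.read_eef_pos(),ctrl.read_force(),ctrl.read_joint_efforts())
T=toolpose(); im,d=cams.grab_frame('wrist');np.savez('pics/w9.npz',T=T,d=d,im=im); cv2.imwrite('pics/w9.png',im[:,:,::-1])
im,d=cams.grab_frame('side');crop(im,140,60,340,210,4,'pics/s9.png');print(ctrl.read_time())
```

```text
[509.33987825 148.65457851  33.88039276] [ -0.62289063 -14.48290683  15.24927935] [-7.32713386e+00 -6.99280071e+01  4.28362548e+00 -2.39950955e+01
 -2.74310231e+00  2.78170489e+00 -7.44718040e-03]
41.6167
```

View pics/w9.png

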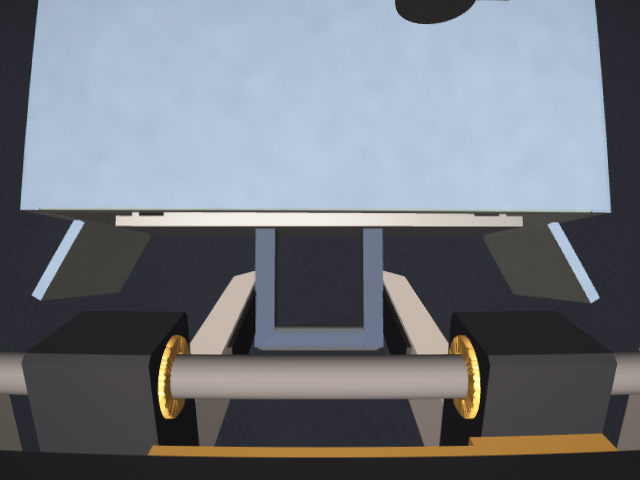

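View pics/s9.png

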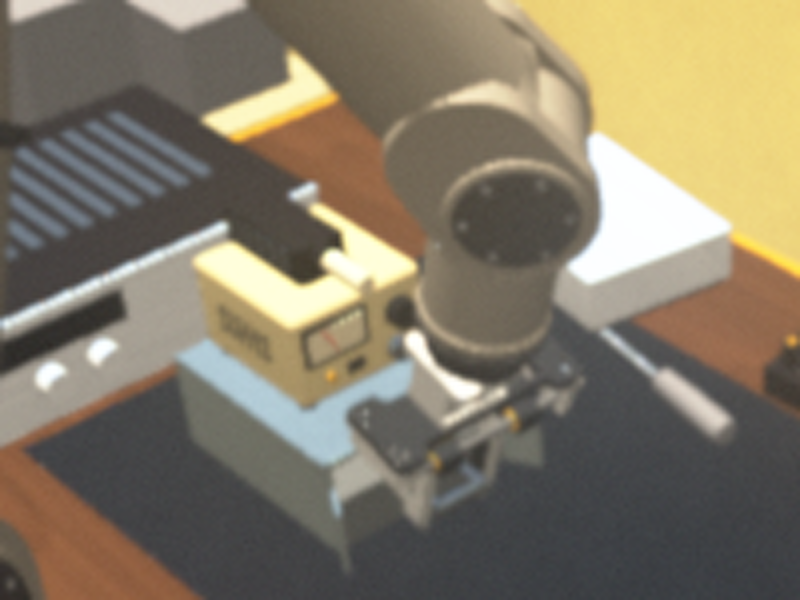

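Run:
```python
from push import *
z=np.load('pics/w9.npz');T=z['T'];im=z['im']
crop(im,10,190,330,310,2.5,'pics/w9a.png');crop(im,310,190,630,310,2.5,'pics/w9b.png')
a=onplane('wrist',[(21,210),(609,212.5)],85,T);b=onplane('wrist',[(117,226),(522,226.5)],46,T);print('shelf',a.round(1),'panel',b.round(1))
z8=np.load('pics/w8.npz')
```

```text
shelf [[419.2 183.3  85. ]
 [596.7 181.5  85. ]] panel [[429.9 182.6  46. ]
 [589.2 181.5  46. ]]
```

View pics/w9a.png

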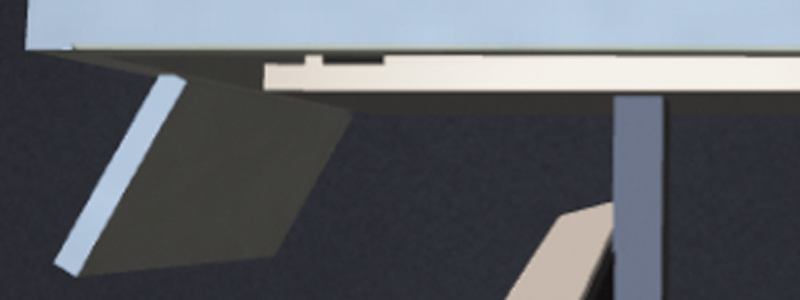

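View pics/w9b.png

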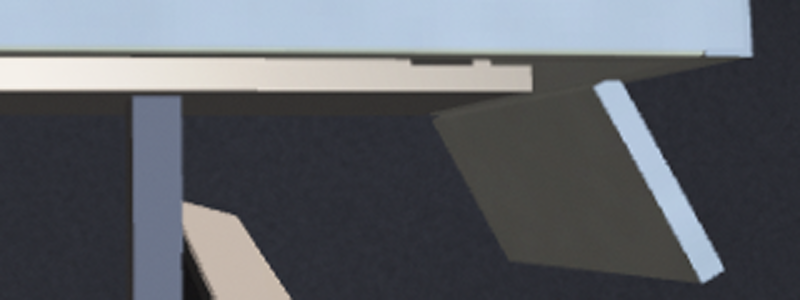

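No slip in the grip (handle in the same place in both pictures), and the panel is flush with the shelf edge within about 0.5 mm. The resistance rises softly, so I'll push a little further to feel for the hard stop.

Run:
```python
from push import *
X=lambda py:509.2+(py-181.5)*0.004
for py in [286,287,288,289]:
    p,r=grasp(X(py),py,1.567); ctrl.line_to(p,r,rate=20); ctrl.dwell(.1); f=ctrl.read_force(); e=ctrl.read_eef_pos()
    print(py,e.round(2),(e-p).round(1),f.round(1))
    if np.abs(f).max()>28: break
T=toolpose(); im,d=cams.grab_frame('wrist');np.savez('pics/w10x.npz',T=T,d=d,im=im); cv2.imwrite('pics/w10x.png',im[:,:,::-1]);print(ctrl.read_time())
```

```text
286 [509.35 148.7   33.89] [ 0.2 -3.4  0. ] [ -1.5 -19.8  20.4]
287 [509.35 148.76  33.86] [ 0.2 -4.3  0. ] [ -3.9 -27.1  23.5]
288 [509.32 148.79  33.84] [ 0.2 -5.3 -0. ] [ -5.3 -32.3  28.3]
42.7167
```

View pics/w10x.png

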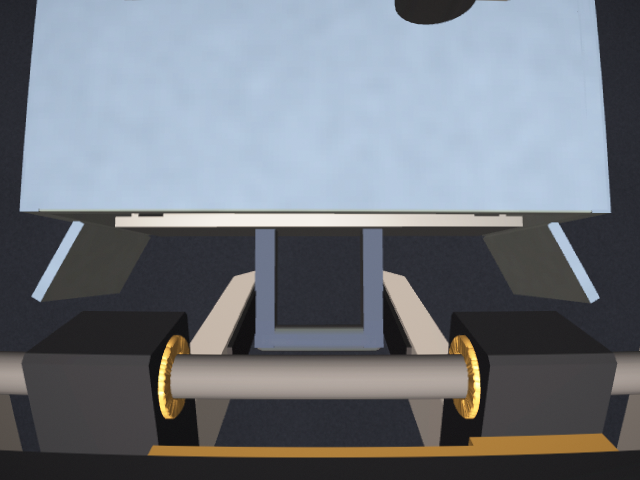

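Hard stop at TCP y = 148.75. Relaxing, releasing and retreating.

Run:
```python
from push import *
p,r=grasp(509.6,282.8,1.567); ctrl.line_to(p,r,rate=20); ctrl.dwell(.1); print(ctrl.read_force(),ctrl.read_eef_pos())
move_gripper(78,55); ctrl.dwell(.1); print(ctrl.read_opening(),ctrl.read_force())
e=ctrl.read_eef_pos(); ctrl.line_to(e+np.array([0,-30,110]),rate=150)
ctrl.reach([510,-30,200],r); ctrl.dwell(.2)
T=toolpose(); im,d=cams.grab_frame('wrist');np.savez('pics/w12.npz',T=T,d=d,im=im); cv2.imwrite('pics/w12.png',im[:,:,::-1])
im,d=cams.grab_frame('top');cv2.imwrite('pics/t12.png',im[:,:,::-1]);print(ctrl.read_time())
im,d=cams.grab_frame('side');cv2.imwrite('pics/s12.png',im[:,:,::-1])
```

```text
[-0.05492329 -4.83000752 10.68672884] [509.04490792 148.36773176  33.87059698]
77.9256660752201 [-0.26798088 -0.31298868  0.05571091]
45.825
```

View pics/w12.png

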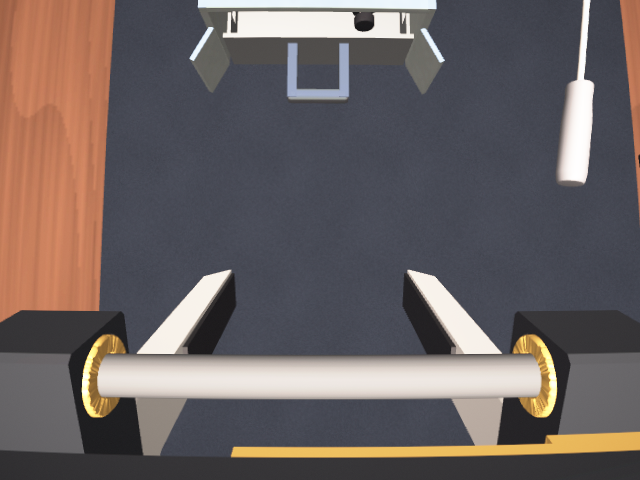

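View pics/s12.png

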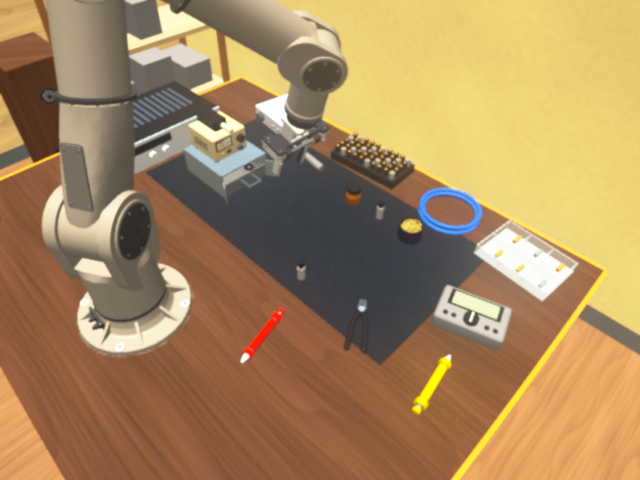

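Run:
```python
from push import *
z=np.load('pics/w12.npz');T=z['T'];im=z['im'];crop(im,180,0,450,110,2.9,'pics/w12a.png')
```

```text
(no output)
```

View pics/w12a.png

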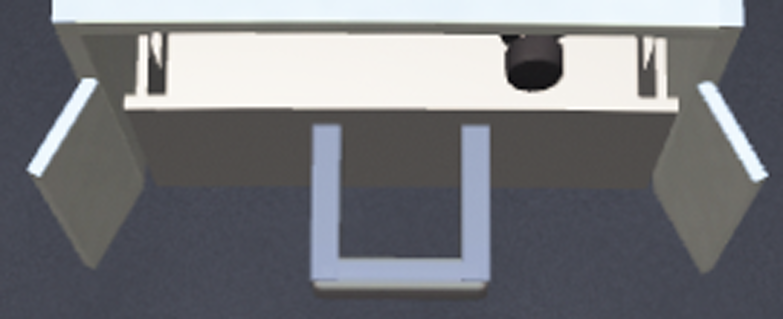

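Run:
```python
from tf import *
z=np.load('pics/w12.npz');T=z['T']
P=lambda l:[(180+a/2.9,b/2.9) for a,b in l]
a=onplane('wrist',P([(53,20),(743,24)]),85,T);b=onplane('wrist',P([(125,109),(678,111)]),46,T)
print('shelf',a.round(1),'panel',b.round(1)); m=(a.mean(0)-b.mean(0)); print('centre/flush diff',m.round(1), 'yaw diff',(np.arctan2(*(a[1]-a[0])[1::-1])-np.arctan2(*(b[1]-b[0])[1::-1])).round(3))
print(ctrl.read_time(),ctrl.read_force())
ctrl.finish_job()
```

```text
shelf [[419.7 183.6  85. ]
 [597.4 182.   85. ]] panel [[429.5 182.2  46. ]
 [589.3 181.1  46. ]]
centre/flush diff [-0.9  1.1 39. ] yaw diff -0.003
45.875 [-0.1337346   0.0732532   0.76464241]
the job is handed in; nothing more can be done
```

The desoldering kit is packed. The pump is in both clips, the reel is on its post, and the loaded tray is in the bay with the gripper released and clear. I handed it in at about 46 s of robot time; the hand-in gave no verdict.

- **Pump:** I pressed it into the clips until it bottomed out at the expected height. The picture afterwards showed both rollers over the barrel, with the barrel's top about 47 mm up and square to the tray. I had no reading of the jaw angles, so "snapped shut" rests on that picture. I took no close-up after the push; the last picture shows only its plunger knob behind the front panel.
- **Reel:** It is upright on the post's foot, with its top at 59.2 mm against an expected 59 and level. This was measured before the push; the last pictures don't show the reel.
- **Tray:** I pushed it by the handle until it met a hard stop. After release, the front panel measured about 1 mm proud of the mouth, 1 mm off centre and 0.003 rad out of line, all within tolerance. Resistance rose gently over the last 15 mm or so before the stop, and I did not find out why.
- **Bystanders:** They look undisturbed in the last side-camera picture, though I did not measure their positions again.

The top and wrist cameras disagreed by about 3 mm. I used the wrist camera for positioning, and the grasps and fits agreed with it.

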